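# Make up the front- and rear-axle kits for a model buggy

### The arm

A 6-joint arm with a two-finger parallel gripper is mounted at the origin on the work surface. World frame = base frame: x ahead of the robot, y to its left, z up, the work surface at z = 0. Lengths are in m, angles in rad, forces in N, time in s.
With the tool pointing down it reaches from about 0.25 to 0.775 m from the base axis. Payload 4 kg.
Tool frame: the origin (TCP) lies on the centre line of the jaws, within the pads' length; the fingertips stand 25 mm ahead of it and the grasp point (between the pads) lies 6 mm ahead of it; z points along the fingers, y is the line along which they close (so a half turn about z gives the same grasp; the last joint's range is limited). The gripper opens to 94 mm and grips with 3 to 60 N. Pads are 16 mm wide; open, the fingers measure 119 mm over their backs; the gripper's body (75 mm by 177 mm) begins 78 mm behind the grasp point.
Start: joints at [-1.322, 0.087, 1.371, -0, 1.684, -0.103], TCP at [0.19, -0.516, 0.231] pointing down, gripper open.
Joint ranges: [-3.1, 3.1], [-0.76, 2.03], [0.27, 2.55], [-1.08, 4.22], [0.17, 2.65], [-2.57, 2.57]. Speed limits (rad/s): [2.79, 2.79, 3.14, 3.14, 3.14, 3.14].

### API

Orientations are given as [roll, pitch, yaw] about the fixed x, y, z axes, in that order (R = Rz(yaw) Ry(pitch) Rx(roll)).
In Python, from bench import sensors, optics, ticket gives the robot as it stands.
- The arm moves only by the tool send_rows, never from a script. Its argument "rows" is a list of rows, each a list of 6 numbers: the shift along the world's x, y, z in mm, then the turn, a rotation vector about the world's x, y, z in rad. In form: [[x, y, z, wx, wy, wz], ...]. A call has 1 to 8 rows; each row shifts and turns the commanded pose from where the row before left it; what a row does not reach is not made up. A row lasts 1/12 s, in which the tool goes at most 41.7 mm and 7.16 degrees, less where a joint would pass 70% of its speed; a pose out of reach is approached as far as the arm can. A call is refused whole if a number of a shift passes 41.7 or a number of a turn 0.125, either way. A call with a gripper value outside its range is refused whole. "grip" is the finger opening in mm, from 0 to 94, set as the call begins (left out, the last holds). The fingers move at their own pace and stop on an object; the grip force is fixed at half the most. Time passes only in rows, so rows that do not move let the fingers close. It gives the time, the measured TCP pose, the force, the opening and the grip force at its end, in the units of the state.
- sensors.get_obs(): the state, without advancing time (a new reading comes with each control period).
- optics.snapshot(name): name is "scene" or "top"; returns the picture (400x640x3 uint8, red, green, blue); there is no depth.
- optics.camera_model(name): a dict with "vertical_fov" (degrees; the focal length in pixels is half the picture's height over the tangent of half this angle, whatever the lens; pixels are square), "cx", "cy" (the principal point, pixels), "R" (3x3) and "t" (3): a world point X has camera coordinates R X + t. Camera axes: x right, y down, z forward; pixel columns grow to the right and rows downward; lengths in m; the calibration is good to about 2 mm. A picture is of the moment at which its call begins. camera_model takes no time and is no camera call.
- ticket.close_job(): hands the job in; it is judged then, once.
The state is a dict: "time": time; "joint_positions": joint angles; "qvel": joint speeds; "joint_torque": joint torques, N m; "tool_pos": TCP position; "ee_rot": TCP orientation; "wrist_force": force on the tool from outside, world axes, zero at the start; "wrist_torque": the same for the moment, N m; "width": finger opening in m; "finger_force": force on a finger pad.
Only numpy, scipy, OpenCV 4.12 (cv2) and the standard library are available. Lean on these libraries where they do the work, as an engineer would, in place of code of your own. Each camera call takes 0.05 s, during which the arm holds its last target. There are 200 camera calls.

### The job

Make up the two axle kits for the buggy's rebuild: the ribbed front wheel and the short damper go in the two-compartment tray, and the larger pinned rear wheel, the long damper and the big spur gear in the three-compartment tray. Give each part its own compartment, lying flat on the tray's floor: the wheels in the square compartments, the long damper in the full-length one, the short damper in the narrower one beside its wheel, and the gear in the small one left over. Leave the glue and oil bottles standing where they are.

Things in the scene. Friction and masses are not known exactly. Their poses are not given: they have to be found in the camera images.
- front_wheel: Front wheel of the buggy, lying flat: black tyre with smooth circumferential ribs on a white rim, the smaller and thinner wheel: 50 mm diameter, 22 mm high as it lies. Origin at its centre (11 mm above what it lies on); z is the axle, upright. Weighs about 30 g.
- rear_wheel: Rear wheel, lying flat: same black tyre and white rim but larger and fatter, with rows of square pins as tread: 58 mm diameter, 34 mm high as it lies. Origin at its centre (17 mm above what it lies on); z is the axle, upright. About 40 g.
- short_damper: Short (front) coil-over damper, lying on its side: bare metal body and steel coil spring with black eyes at the ends, 50 mm long, 14 mm thick. Origin at its middle, on its axis (7 mm above what it lies on); x runs along it. Does not roll. About 18 g.
- long_damper: Long (rear) coil-over damper, same make and 14 mm thickness but 76 mm long, lying on its side. Origin at its middle, on its axis (7 mm above what it lies on); x runs along it. Does not roll. About 26 g.
- spur_gear: Large black plastic spur gear lying flat: 36 mm diameter, 10 mm high, toothed rim, small bore. Origin at its centre (5 mm above what it lies on); z is its axis, upright. About 18 g. (The tiny steel pinion, 15 mm, and the steel ball bearing, 19 mm, on the bench are not part of the kits.)
- front_tray: Front-axle kit tray: fixed low white tray with TWO compartments, outside 93 (x) by 157.5 (y) mm, walls 12 mm high, 2.5 mm thick, floor 2.5 mm above the bench. Origin at the centre of its underside, z up. Square wheel compartment, 88 by 88 mm inside, centred at x 0, y +32 mm; narrower damper compartment, 88 (x) by 62 (y) mm, at x 0, y -45 mm.
- rear_tray: Rear-axle kit tray: as the front one (fixed, white, same walls, floor and origin) but with THREE compartments, outside 149.5 (x) by 157.5 (y) mm. Long damper compartment, 144.5 (x) by 62 (y) mm, along the whole -y side, centred at x 0, y -45 mm; square wheel compartment, 88 by 88 mm, at x +28, y +32 mm; small gear compartment, 54 (x) by 88 (y) mm, at x -45, y +32 mm.
- glue_bottle: Small white glue bottle with a black nozzle, loose, standing among the parts: 27 mm diameter, 68 mm high. Origin at the centre of its underside. Not to be knocked over or shoved.
- oil_bottle: Small clear damper-oil bottle with paper label and black nozzle, loose, standing among the parts: 31 mm diameter, 70 mm high. Origin at the centre of its underside. Not to be knocked over or shoved.
Not all that is in view belongs to the job. Leave any blue look-alike of the long_damper alone.

How it is judged:
At the end, for the whole second after the job is handed in: Each part lies on the floor of its own compartment, flat within about 7 degrees, anywhere in it, either face up or way round: front wheel and short damper in the front tray; rear wheel, long damper and gear in the rear tray. All released and at rest (x of front_wheel in the frame of front_tray between -0.021 and 0.021 m and y of front_wheel in the frame of front_tray between 0.01125 and 0.05325 m and z of front_wheel in the frame of front_tray below 0.0165 m and angle between the z axis of front_wheel and the z axis of front_tray, either way round below 0.12 rad and linear speed of each of front_wheel, short_damper, rear_wheel, long_damper, spur_gear below 0.02 m/s and angular speed of each of front_wheel, short_damper, rear_wheel, long_damper, spur_gear below 0.3 rad/s and x of short_damper in the frame of front_tray between -0.039 and 0.039 m and y of short_damper in the frame of front_tray between -0.07125 and -0.01925 m and z of short_damper in the frame of front_tray below 0.0125 m and angle between the x axis of short_damper and the z axis of front_tray, either way round above 1.45 rad and x of rear_wheel in the frame of rear_tray between 0.01125 and 0.04525 m and y of rear_wheel in the frame of rear_tray between 0.01525 and 0.04925 m and z of rear_wheel in the frame of rear_tray below 0.0225 m and angle between the z axis of each of rear_wheel, spur_gear and the z axis of rear_tray, either way round below 0.12 rad and x of long_damper in the frame of rear_tray between -0.037 and 0.037 m and y of long_damper in the frame of rear_tray between -0.07125 and -0.01925 m and z of long_damper in the frame of rear_tray below 0.0125 m and angle between the x axis of long_damper and the z axis of rear_tray, either way round above 1.45 rad and x of spur_gear in the frame of rear_tray between -0.05625 and -0.03425 m and y of spur_gear in the frame of rear_tray between 0.00425 and 0.06025 m and z of spur_gear in the frame of rear_tray below 0.0105 m); the robot touches nothing.
It fails at once if the glue bottle is knocked over or shoved more than 40 mm from its place (angle between glue_bottle's own z axis and vertical above 0.5 rad or distance of glue_bottle from where it was at the start of the episode above 0.04 m).
It fails at once if the oil bottle is knocked over or shoved more than 40 mm from its place (angle between oil_bottle's own z axis and vertical above 0.5 rad or distance of oil_bottle from where it was at the start of the episode above 0.04 m).
It also fails if it takes over 109 s, if anything falls off the work surface, if the arm or the gripper's body presses on something with over 40 N, if the wrist force passes 120 N, or if a joint passes its speed limit or range.

## Working session

There is one attempt and no reset: what is moved stays moved. The work goes in short steps, Python scripts to look and compute and a tool call to move; the robot and the scene stay as the last step left them, time stands still between calls to the robot, and variables do not carry over. Pictures are saved under pics/ and viewed, at most 14 in all, crops included, and the job is handed in when it is done.

Besides the shell and the picture viewer there is one more tool, called as name(argument=value, ...), one argument or row to a line, values as JSON. send_rows: Moves the arm, as the interface text tells. Its arguments: {"type":"object","properties":{"rows":{"type":"array"},"grip":{"type":"number"}},"required":["rows"]}

```bash
mkdir -p pics; ls
cat > h.py <<'E'
from bench import sensors, optics, ticket
import numpy as np, cv2
def cam(n):
    m=optics.camera_model(n); f=200/np.tan(np.radians(m["vertical_fov"])/2)
    return f,m["cx"],m["cy"],np.array(m["R"]),np.array(m["t"])
def ray(n,u,v,z):
    f,cx,cy,R,t=cam(n); o=-R.T@t; d=R.T@np.array([(u-cx)/f,(v-cy)/f,1])
    return (o+d*(z-o[2])/d[2])
def proj(n,X):
    f,cx,cy,R,t=cam(n); c=R@np.array(X)+t; return f*c[0]/c[2]+cx,f*c[1]/c[2]+cy
def tri(a,b):
    A=np.zeros((3,3));r=np.zeros(3)
    for n,u,v in (a,b):
        f,cx,cy,R,t=cam(n); o=-R.T@t; d=R.T@np.array([(u-cx)/f,(v-cy)/f,1]); d/=np.linalg.norm(d)
        P=np.eye(3)-np.outer(d,d); A+=P; r+=P@o
    return np.linalg.solve(A,r)
def save(n,name):
    im=optics.snapshot(n); cv2.imwrite(f"pics/{name}.png",im[:,:,::-1]); return im
E
python3 - <<'E'
from h import *
for n in("scene","top"):
    save(n,n+"0"); print(n,cam(n), -cam(n)[3].T@cam(n)[4])
print(sensors.get_obs())
E
```

```text
pics
scene (np.float64(379.7236782098233), 320.16940763426163, 199.22345458945102, array([[-0.7553154 ,  0.65536037,  0.00119494],
       [ 0.3419026 ,  0.39560354, -0.85240862],
       [-0.55910755, -0.6434288 , -0.52287486]]), array([ 0.38022606, -0.168652  ,  1.28981842])) [1.06600037 0.64744056 0.53019887]
top (np.float64(413.3108646338392), 319.6542919067851, 199.59419585691398, array([[ 0.03045604, -0.9995114 ,  0.00702812],
       [-0.9959762 , -0.03093973, -0.08410794],
       [ 0.08428429, -0.00443825, -0.99643186]]), array([0.05809136, 0.54190727, 1.19313255])) [0.43739518 0.08012486 1.23404572]
{'time': 0.1, 'joint_positions': array([-1.32210510e+00,  8.78839177e-02,  1.37205272e+00, -3.58524872e-05,
        1.68360050e+00, -1.03105240e-01]), 'qvel': array([ 0.00106381, -0.00156172, -0.00454966,  0.00072826,  0.00146245,
        0.00053356]), 'joint_torque': array([ 1.90404600e-03, -3.41251051e+01, -3.03301406e+01,  7.20663043e-02,
        3.04384518e-02, -1.02060906e-04]), 'tool_pos': array([ 0.18939718, -0.51590268,  0.2294452 ]), 'ee_rot': array([-3.13965483e+00, -1.64687675e-04,  3.51792303e-01]), 'wrist_force': array([ 0.44298441, -0.11853608,  0.16468357]), 'wrist_torque': array([-0.01139727, -0.00750719, -0.04897089]), 'finger_force': 0.0, 'width': 0.09369476512503858}
```

View pics/top0.png

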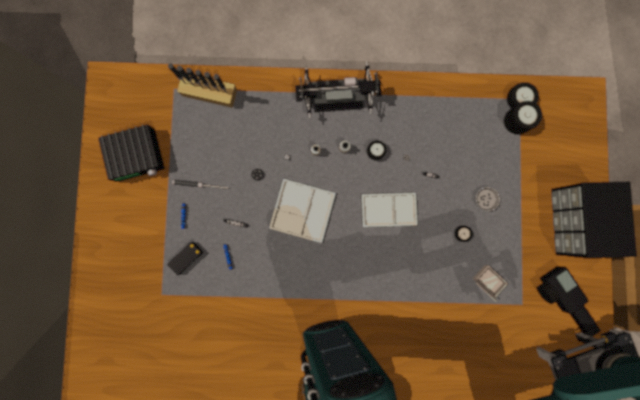

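View pics/scene0.png

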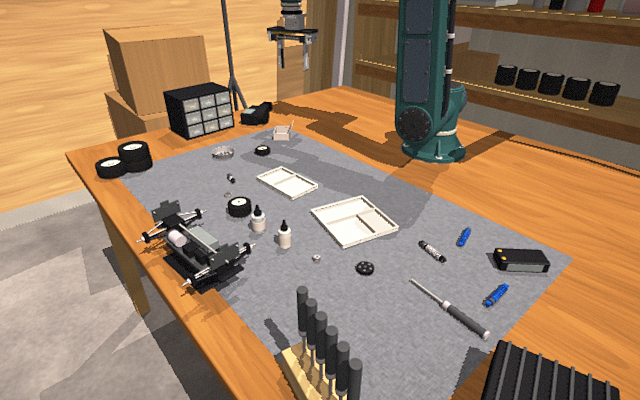

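Top view: the rear wheel is at (376,150), right beside the bottles at (345,147) and (315,150). The front wheel is at (464,233), the short damper at (430,175), the long damper at (236,223) and the gear at (258,174). The trays are at (303,211) and (389,210).

Look-alikes:
- **Wheels:** the stacked tyres at (523,95) and (527,115).
- **Long damper:** the blue dampers at (184,215) and (228,257).
- **Gear:** the bearing at (288,157), the pinion near (405,158) and the round ring at (487,198).

I choose by the description and check the choice in one close crop.

Run:
```python
from h import *
t=cv2.imread("pics/top0.png"); s=cv2.imread("pics/scene0.png")
def c(im,u,v,w,h,k): return cv2.resize(im[v-h:v+h,u-w:u+w],None,fx=k,fy=k,interpolation=cv2.INTER_CUBIC)
L=[(376,150),(464,233),(430,175),(236,223),(258,174)]
S=[(239,207),(262,150),(231,179),(432,251),(365,268)]
r1=np.hstack([c(t,u,v,20,20,4) for u,v in L]); r2=np.hstack([c(s,u,v,20,20,4) for u,v in S])
r3=cv2.resize(t[130:250,255:425],(567,400))
r3=np.hstack([r3,np.zeros((400,233,3),np.uint8)])
cv2.imwrite("pics/crop1.png",np.vstack([r1[:160],r2,np.zeros((0,800,3),np.uint8)]))
cv2.imwrite("pics/crop2.png",cv2.resize(t[130:250,250:410],None,fx=5,fy=5,interpolation=cv2.INTER_CUBIC))
```

```text
(no output)
```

View pics/crop1.png

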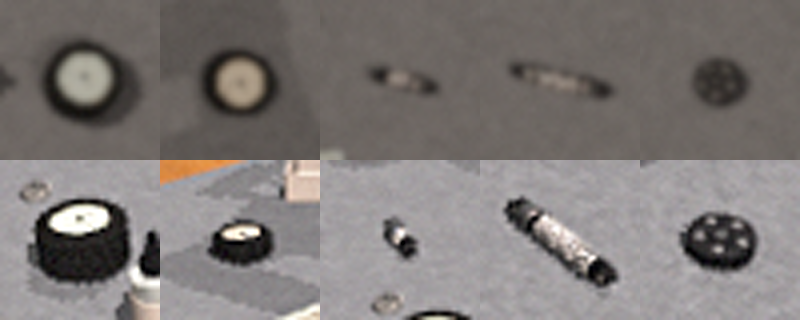

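View pics/crop2.png

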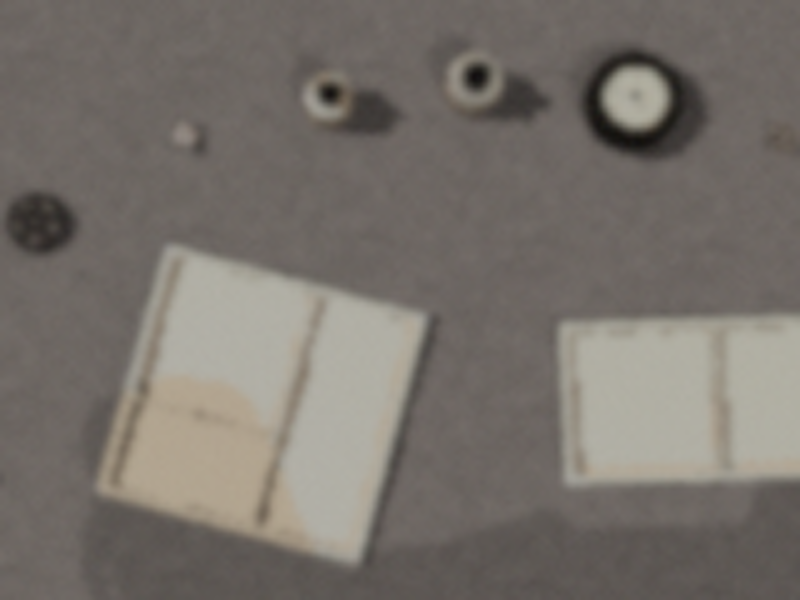

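```bash
cat > meas.py <<'E'
from h import *
T=optics.snapshot("top"); S=optics.snapshot("scene")
def blob(im,u,v,r,dark=None,light=None):
    p=im[v-r:v+r+1,u-r:u+r+1].astype(int); g=p.mean(2)
    med=np.median(g)
    m=np.zeros(g.shape,bool)
    if dark: m|=g<dark
    if light: m|=g>light
    m=m.astype(np.uint8)
    n,l,st,c=cv2.connectedComponentsWithStats(m,connectivity=8)
    k=1+np.argmin([np.hypot(*(c[i]-r))-.1*st[i][4] for i in range(1,n)])
    pts=cv2.findNonZero((l==k).astype(np.uint8))
    rc=cv2.minAreaRect(pts)
    return med,st[k][4],c[k]+[u-r,v-r],np.array(rc[0])+[u-r,v-r],rc[1],rc[2]
E
python3 - <<'E'
from meas import *
np.set_printoptions(precision=4,suppress=True)
def show(n,a,z):
    print(n,"med%.0f area%d"%a[:2],a[2],a[3],np.round(a[4],1),round(a[5]))
for n,t,s,rt,rs,dk,lt in [("rearhub",(376,150),(239,204),12,14,None,110),("fronthub",(464,233),(262,149),10,8,None,100)]:
    a=blob(T,*t,rt,light=lt); b=blob(S,*s,rs,light=200); show(n,a,0);show(n,b,0); print(tri(("top",*a[2]),("scene",*b[2])))
for n,t,s,rt,rs,dt,ds in [("rear tyre",(376,150),(239,207),13,18,45,60),("front tyre",(464,233),(262,150),11,12,45,60),("gear",(258,174),(365,268),11,14,75,70)]:
    a=blob(T,*t,rt,dark=dt); b=blob(S,*s,rs,dark=ds); show(n,a,0);show(n,b,0); print(tri(("top",*a[3]),("scene",*b[2])))
for n,t,s,rt,rs in [("short",(430,175),(231,179),11,10),("long",(236,223),(432,251),16,18)]:
    a=blob(T,*t,rt,dark=75,light=110); b=blob(S,*s,rs,dark=90,light=185); show(n,a,0);show(n,b,0); print(tri(("top",*a[2]),("scene",*b[2])))
for n,(u,v) in [("glue/oil L",(315,150)),("R",(345,147))]:
    a=blob(T,u,v,9,dark=50); show(n,a,0); print(ray("top",*a[2],.068))
for n,u,v,r in [("reartray",303,211,40),("fronttray",389,210,34)]:
    p=T[v-r:v+r,u-r:u+r].astype(int).mean(2)
    m=cv2.morphologyEx((p>115).astype(np.uint8),cv2.MORPH_CLOSE,np.ones((5,5)))
    cs,_=cv2.findContours(m,0,1); c=max(cs,key=cv2.contourArea)
    rc=cv2.minAreaRect(c); bx=cv2.boxPoints(rc)+[u-r,v-r]
    W=np.array([ray("top",*q,.012) for q in bx]); print(n,W.mean(0)); print(W, [np.linalg.norm(W[i]-W[i-1]) for i in range(4)])
    for i in range(4):
        d=W[i]-W[i-1]; print(np.degrees(np.arctan2(d[1],d[0])))
E
```

```text
rearhub med89 area120 [376.9  149.15] [377. 149.] [11.3 11.3] 45
rearhub med137 area69 [238.5797 201.5362] [238.5 201.5] [ 5. 13.] 90
[ 0.6938 -0.0896  0.0321]
fronthub med83 area97 [463.8866 233.1753] [463.75 233.25] [ 9.9 10.6] 45
fronthub med128 area17 [262.1765 147.7647] [262. 148.] [2. 8.] 90
[ 0.4536 -0.3506  0.0205]
rear tyre med94 area104 [376.1442 152.2885] [376.4769 150.4154] [18.4 17.9] 30
rear tyre med157 area305 [239.3279 208.5246] [239. 207.] [20. 22.] 90
[ 0.694  -0.0911  0.0108]
front tyre med85 area47 [457.9787 232.617 ] [459.0634 232.3707] [ 8.9 14.9] 12
front tyre med135 area90 [262.1889 151.4778] [261.716 151.188] [ 8.3 15.5] 80
[ 0.4576 -0.3413  0.0111]
gear med102 area127 [257.6614 174.3465] [257.5 174.5] [11. 13.] 90
gear med159 area153 [364.1961 268.6667] [364.  268.5] [13. 18.] 90
[0.6117 0.263  0.0028]
short med102 area11 [429.3636 174.0909] [429.5 174. ] [2. 3.] 90
short med162 area40 [230.55 178.55] [230.5 178. ] [10.6  4.9] 45
[ 0.628  -0.2519  0.0072]
long med103 area25 [235. 223.] [235. 223.] [8.2 3. ] 22
long med161 area164 [431.5793 251.5671] [431.414
[... 200 characters left out ...]
071 0.068 ]
reartray [0.5084 0.1268 0.012 ]
[[0.4511 0.2249 0.012 ]
 [0.6049 0.1887 0.012 ]
 [0.5654 0.028  0.012 ]
 [0.4123 0.0658 0.012 ]] [np.float64(0.16370406338826746), np.float64(0.1580648593816336), np.float64(0.16546773428243583), np.float64(0.1577239255664183)]
76.29115186952698
-13.237537534234518
-103.82528553611576
166.12291767944885
fronttray [ 0.5183 -0.1315  0.012 ]
[[ 0.5633 -0.0462  0.012 ]
 [ 0.5742 -0.2117  0.012 ]
 [ 0.4731 -0.2163  0.012 ]
 [ 0.4624 -0.0519  0.012 ]] [np.float64(0.1010973824313764), np.float64(0.16587391299790166), np.float64(0.10124960128984112), np.float64(0.16472626309865881)]
3.2356859330167755
-86.23206051248556
-177.41306074770046
93.7209578740475
```

The crops confirm the choice. The rear wheel is pinned and fat, the front wheel is thin and smooth, both dampers are metal, and the gear is black with spokes. In the rear tray the long compartment is on the right (tray +y points left, +x up). In the front tray the square compartment is on the left. Next I refine the damper angles and the tray heights.

Run:
```python
from meas import *
np.set_printoptions(precision=4,suppress=True)
def pca(im,n,u,v,r,th,z):
    p=im[v-r:v+r+1,u-r:u+r+1].astype(float).mean(2); w=abs(p-np.median(p)); m=(w>th).astype(np.uint8)
    m=cv2.morphologyEx(m,cv2.MORPH_CLOSE,np.ones((3,3)))
    k,l,st,c=cv2.connectedComponentsWithStats(m,connectivity=8); i=1+np.argmax(st[1:,4])
    q=np.argwhere(l==i)[:,::-1]+[u-r,v-r]
    W=np.array([ray(n,*x,z) for x in q.astype(float)])[:,:2]; cc=(W.min(0)+W.max(0))/2
    ev,V=np.linalg.eigh(np.cov(W.T)); d=V[:,1]; s=(W-W.mean(0))@d
    print(n,len(q),W.mean(0),W.mean(0)+d*(s.max()+s.min())/2,"len",s.max()-s.min(),"ang",np.degrees(np.arctan(d[1]/d[0])))
for th in (14,22):
    pca(T,"top",430,175,13,th,.007);pca(S,"scene",231,179,9,30,.007)
    pca(T,"top",236,223,17,th,.007);pca(S,"scene",432,251,19,30,.007)
# tray corners from scene: outer hull
for n,u,v,r in [("rear",354,221,46),("front",287,182,33)]:
    p=S[v-r:v+r,u-r:u+r].astype(int).mean(2)
    m=cv2.morphologyEx((p>190).astype(np.uint8),cv2.MORPH_CLOSE,np.ones((7,7)))
    cs,_=cv2.findContours(m,0,1); h=cv2.convexHull(max(cs,key=cv2.contourArea))
    a=cv2.approxPolyDP(h,4,True)[:,0]+[u-r,v-r]
    print(n,a.tolist())
C={"rear":(.5084,.1268,np.radians(-13.5),149.5),"front":(.5183,-.1315,np.radians(3),93)}
for n,(x,y,th,w) in C.items():
    for sx,sy in((1,1),(1,-1),(-1,-1),(-1,1)):
        dx,dy=sx*w/2e3,sy*.07875; P=[x+dx*np.cos(th)-dy*np.sin(th),y+dx*np.sin(th)+dy*np.cos(th),.012]
        print(n,np.round(P,3),np.round(proj("scene",P),1),np.round(proj("top",P),1))
```

```text
top 82 [ 0.6267 -0.2561] [ 0.6268 -0.2558] len 0.053570601633332854 ang 77.69119821887921
scene 60 [ 0.6271 -0.2527] [ 0.6264 -0.2554] len 0.06526381121738742 ang 74.49724306831368
top 118 [0.4659 0.3206] [0.4658 0.3201] len 0.07993366761623082 ang 78.31664596380642
scene 241 [0.466  0.3222] [0.4657 0.3211] len 0.07846702306010193 ang 76.59573433999645
top 25 [ 0.6292 -0.2399] [ 0.6288 -0.2414] len 0.024671373424530067 ang 77.63971540666185
scene 60 [ 0.6271 -0.2527] [ 0.6264 -0.2554] len 0.06526381121738742 ang 74.49724306831368
top 32 [0.4602 0.2929] [0.4612 0.2946] len 0.025005841710004487 ang 61.28135523577989
scene 241 [0.466  0.3222] [0.4657 0.3211] len 0.07846702306010193 ang 76.59573433999645
rear [[399, 230], [343, 247], [308, 209], [362, 195], [399, 224]]
front [[254, 176], [282, 166], [319, 183], [319, 188], [292, 199]]
rear [0.599 0.186 0.012] [342.8 244.9] [282.9 178.8]
rear [0.563 0.033 0.012] [310.8 209.8] [334.  192.7]
rear [0.417 0.068 0.012] [361.4 195.7] [320.8 241.5]
rear [0.454 0.221 0.012] [398.  226.5] [269.2 227.3]
front [ 0.561 -0.05   0.012] [291.3 196.5] [361.9 194.2]
front [ 0.569 -0.208  0.012] [256.1 176.2] [414.8 193.1]
front [ 0.476 -0.213  0.012] [281.2 166.2] [416.1 224.4]
front [ 0.468 -0.055  0.012] [316.8 184.6] [362.9 225.6]
```

send_rows(
  rows=[
    [26.5,16.6,-12,0,0,0.061],
    [26.5,16.6,-12,0,0,0.061],
    [26.5,16.6,-12,0,0,0.061],
    [26.5,16.6,-12,0,0,0.061],
    [26.5,16.6,-12,0,0,0.061],
    [26.5,16.6,-12,0,0,0.061],
    [26.5,16.6,-12,0,0,0.061],
    [26.5,16.6,-12,0,0,0.061],
  ],
  grip=76,
)

```text
time: 0.97
tool_pos: [0.4027, -0.3825, 0.134]
ee_rot: [3.141, 0.0, 0.843]
wrist_force: [0.7, -0.2, -0.1]
width: 0.0759
finger_force: 0.0
```

send_rows(
  rows=[
    [26.5,16.6,-12,0,0,0],
    [26.5,16.6,-12,0,0,0],
    [0,0,0,0,0,0],
    [0,0,0,0,0,0],
  ],
)

```text
time: 1.3
tool_pos: [0.4549, -0.3489, 0.1092]
ee_rot: [-3.139, 0.0, 0.843]
wrist_force: [0.0, -0.2, -0.2]
width: 0.076
finger_force: 0.0
```

send_rows(
  rows=[
    [0,0,-26,0,0,0],
    [0,-0.5,-26,0,0,0],
    [0,0,-25,0,0,0],
    [0,0,0,0,0,0],
    [0,0,0,0,0,0],
  ],
)

```text
time: 1.72
tool_pos: [0.4529, -0.3511, 0.0329]
ee_rot: [-3.139, 0.0, 0.838]
wrist_force: [0.1, -0.2, 0.2]
width: 0.0761
finger_force: 0.0
```

send_rows(
  rows=[
    [0,0,0,0,0,0],
    [0,0,0,0,0,0],
    [0,0,0,0,0,0],
    [0,0,0,0,0,0],
    [0,0,0,0,0,0],
    [0,0,0,0,0,0],
  ],
  grip=40,
)

```text
time: 2.22
tool_pos: [0.4551, -0.3515, 0.035]
ee_rot: [3.139, 0.0, 0.84]
wrist_force: [-1.5, 0.0, 3.2]
width: 0.0496
finger_force: 30.0
```

send_rows(
  rows=[
    [0,0,20,0,0,0],
    [0,0,30,0,0,0],
    [7.7,31.5,10,0,0,0],
    [7.7,31.5,0,0,0,0],
    [7.7,31.5,0,0,0,0],
    [7.7,31.5,0,0,0,0],
    [7.7,31.5,0,0,0,0],
    [7.7,31.5,0,0,0,0],
  ],
)

```text
time: 2.88
tool_pos: [0.5007, -0.1602, 0.0934]
ee_rot: [-3.142, -0.0, 0.84]
wrist_force: [0.1, -0.4, -0.8]
width: 0.049
finger_force: 30.0
```

send_rows(
  rows=[
    [7.7,31.5,0,0,0,0],
    [7.6,31.5,0,0,0,0],
    [0,0,0,0,0,0],
    [0,0,0,0,0,0],
  ],
)

```text
time: 3.22
tool_pos: [0.5161, -0.0972, 0.0933]
ee_rot: [-3.141, 0.0, 0.843]
wrist_force: [-0.5, -0.3, -0.7]
width: 0.049
finger_force: 30.0
```

send_rows(
  rows=[
    [0,-2,-25,0,0,0],
    [0,0,-20,0,0,0],
    [0,0,-7,0,0,0],
    [0,0,-3,0,0,0],
    [0,0,0,0,0,0],
    [0,0,0,0,0,0],
    [0,0,0,0,0,0],
  ],
)

```text
time: 3.8
tool_pos: [0.5168, -0.1016, 0.0396]
ee_rot: [3.139, -0.001, 0.839]
wrist_force: [-0.1, 0.4, 0.3]
width: 0.0494
finger_force: 30.0
```

send_rows(
  rows=[
    [0,0,0,0,0,0],
    [0,0,0,0,0,0],
    [0,0,0,0,0,0],
    [0,0,0,0,0,0],
    [0,0,20,0,0,0],
    [0,0,30,0,0,0],
    [0,0,10,0,0,0],
  ],
  grip=64,
)

```text
time: 4.38
tool_pos: [0.518, -0.1013, 0.1023]
ee_rot: [3.136, -0.003, 0.84]
wrist_force: [0.9, -0.0, 0.7]
width: 0.0638
finger_force: 0.0
```

send_rows(
  rows=[
    [13.6,-19.3,0,0,0,0.063],
    [13.6,-19.3,0,0,0,0.063],
    [13.6,-19.3,0,0,0,0.063],
    [13.6,-19.3,0,0,0,0.063],
    [13.6,-19.3,0,0,0,0.063],
    [13.6,-19.3,0,0,0,0.063],
    [13.6,-19.3,0,0,0,0.063],
    [13.8,-19.3,0,0,0,0.063],
  ],
  grip=36,
)

```text
time: 5.05
tool_pos: [0.6256, -0.2562, 0.0979]
ee_rot: [-3.142, -0.0, 1.347]
wrist_force: [1.3, 0.3, -0.4]
width: 0.0359
finger_force: 0.0
```

send_rows(
  rows=[
    [0,0,0,0,0,0],
    [0,0,0,0,0,0],
    [0,0,0,0,0,0],
  ],
)

```text
time: 5.3
tool_pos: [0.6246, -0.2546, 0.0979]
ee_rot: [-3.141, -0.001, 1.343]
wrist_force: [-0.7, -0.1, -0.3]
width: 0.0362
finger_force: 0.0
```

Run:
```python
from h import *
s=save("scene","s1"); c=s[125:245,180:340]; cv2.imwrite("pics/s1c.png",cv2.resize(c,None,fx=5,fy=5,interpolation=cv2.INTER_CUBIC)[:,:,::-1])
print(sensors.get_obs()["tool_pos"])
```

```text
[ 0.62457371 -0.25434305  0.09820772]
```

View pics/s1c.png

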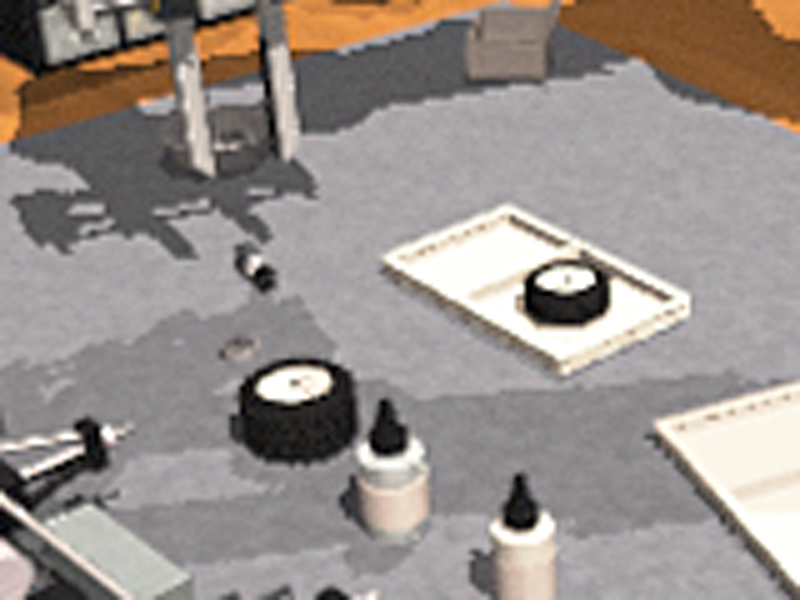

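The front wheel lies flat in the square compartment (crop pixel 567,290), and the open fingers hang over the short damper (crop pixel 255,268). Going down.

send_rows(
  rows=[
    [1,-0.5,-25,0,0,0],
    [1,0,-25,0,0,0],
    [0,0,-15,0,0,0],
    [0,0,-4,0,0,0],
    [0,0,0,0,0,0],
    [0,0,0,0,0,0],
  ],
)

```text
time: 5.85
tool_pos: [0.6273, -0.2553, 0.0306]
ee_rot: [3.14, 0.0, 1.344]
wrist_force: [-0.2, -0.5, -0.5]
width: 0.0358
finger_force: 0.0
```

send_rows(
  rows=[
    [0,0,0,0,0,0],
    [0,0,0,0,0,0],
    [0,0,0,0,0,0],
    [0,0,0,0,0,0],
    [0,0,0,0,0,0],
    [0,0,0,0,0,0],
  ],
  grip=5,
)

```text
time: 6.35
tool_pos: [0.6276, -0.256, 0.0307]
ee_rot: [3.14, 0.0, 1.344]
wrist_force: [0.4, 0.2, 3.3]
width: 0.0138
finger_force: 30.0
```

send_rows(
  rows=[
    [0,0,25,0,0,0],
    [0,0,30,0,0,-0.117],
    [0,0,10,0,0,-0.117],
    [-13.4,10,0,0,0,-0.117],
    [-13.4,10,0,0,0,-0.117],
    [-13.4,10,0,0,0,-0.117],
    [-13.4,10,0,0,0,-0.117],
    [-13.4,10,0,0,0,-0.117],
  ],
)

```text
time: 7.02
tool_pos: [0.5591, -0.2052, 0.094]
ee_rot: [-3.141, 0.0, 0.519]
wrist_force: [0.9, -1.3, -0.3]
width: 0.0132
finger_force: 30.0
```

send_rows(
  rows=[
    [-13.4,10,0,0,0,-0.117],
    [-13.4,10,0,0,0,-0.117],
    [-13.4,10,0,0,0,-0.117],
    [0,0,0,0,0,-0.117],
    [0,0,0,0,0,0],
    [0,0,0,0,0,0],
    [0,0,0,0,0,0],
  ],
)

```text
time: 7.6
tool_pos: [0.52, -0.176, 0.0945]
ee_rot: [3.141, -0.0, 0.059]
wrist_force: [-0.9, -0.3, -1.1]
width: 0.0139
finger_force: 30.0
```

send_rows(
  rows=[
    [0,0,-25,0,0,0],
    [0,0,-22,0,0,0],
    [0,0,-9,0,0,0],
    [0,0,-4,0,0,0],
    [0,0,0,0,0,0],
    [0,0,0,0,0,0],
    [0,0,0,0,0,0],
  ],
)

```text
time: 8.18
tool_pos: [0.5206, -0.1761, 0.0353]
ee_rot: [3.141, -0.002, 0.057]
wrist_force: [0.6, -0.5, -0.3]
width: 0.0138
finger_force: 30.0
```

send_rows(
  rows=[
    [0,0,0,0,0,0],
    [0,0,0,0,0,0],
    [0,0,0,0,0,0],
    [0,0,0,0,0,0],
    [0,0,25,0,0,0],
    [0,0,30,0,0,0],
    [0,0,30,0,0,0],
  ],
  grip=26,
)

```text
time: 8.77
tool_pos: [0.519, -0.1754, 0.1195]
ee_rot: [-3.14, 0.002, 0.057]
wrist_force: [0.3, -0.0, -0.1]
width: 0.026
finger_force: 0.0
```

send_rows(
  rows=[
    [29.2,14.2,0,0,0,0.024],
    [29.2,14.2,0,0,0,0.024],
    [29.2,14.2,0,0,0,0.024],
    [29.2,14.2,0,0,0,0.024],
    [29.2,14.2,0,0,0,0.024],
    [29.2,14.2,0,0,0,0.024],
    [0,0,0,0,0,0],
    [0,0,0,0,0,0],
  ],
  grip=76,
)

```text
time: 9.43
tool_pos: [0.6955, -0.0895, 0.118]
ee_rot: [-3.141, 0.002, 0.203]
wrist_force: [-0.3, -0.4, -0.3]
width: 0.0744
finger_force: 0.0
```

Run:
```python
from h import *
s=save("scene","s2"); c=s[125:245,180:340]; cv2.imwrite("pics/s2c.png",cv2.resize(c,None,fx=5,fy=5,interpolation=cv2.INTER_CUBIC)[:,:,::-1])
print(sensors.get_obs()["tool_pos"],sensors.get_obs()["width"])
```

```text
[ 0.69467139 -0.09038421  0.11862045] 0.07565113353107274
```

View pics/s2c.png

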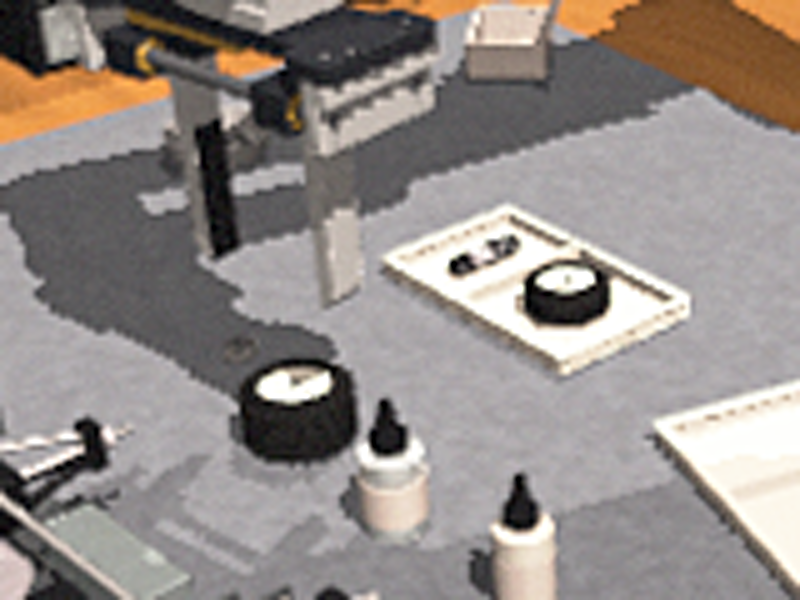

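The short damper lies in its compartment (crop pixel 485,255). The gripper is over the rear wheel (298,410) and clear of the bottle at (390,480). Going down.

send_rows(
  rows=[
    [0,0,-30,0,0,0],
    [0,0,-30,0,0,0],
    [0,0,-17,0,0,0],
    [0,0,-4,0,0,0],
    [0,0,0,0,0,0],
    [0,0,0,0,0,0],
  ],
)

```text
time: 9.98
tool_pos: [0.6951, -0.0914, 0.0402]
ee_rot: [3.141, -0.002, 0.2]
wrist_force: [0.2, 0.2, 0.4]
width: 0.0757
finger_force: 0.0
```

send_rows(
  rows=[
    [0,0,0,0,0,0],
    [0,0,0,0,0,0],
    [0,0,0,0,0,0],
    [0,0,0,0,0,0],
    [0,0,0,0,0,0],
  ],
  grip=45,
)

```text
time: 10.4
tool_pos: [0.6959, -0.0907, 0.0405]
ee_rot: [3.14, -0.003, 0.201]
wrist_force: [-0.1, 0.2, 5.0]
width: 0.0572
finger_force: 30.0
```

send_rows(
  rows=[
    [0,0,25,0,0,0],
    [0,0,35,0,0,0],
    [0,0,35,0,0,0],
    [-19.1,30.3,5,0,0,0.044],
    [-19.1,30.3,0,0,0,0.044],
    [-19.1,30.3,0,0,0,0.044],
    [-19.1,30.3,0,0,0,0.044],
    [-19.1,30.3,0,0,0,0.044],
  ],
)

```text
time: 11.07
tool_pos: [0.5983, 0.0622, 0.1382]
ee_rot: [-3.141, 0.0, 0.423]
wrist_force: [0.5, 0.4, 0.7]
width: 0.0574
finger_force: 30.0
```

send_rows(
  rows=[
    [-19.1,30.3,0,0,0,0.044],
    [-19.1,30.3,0,0,0,0.044],
    [-19.1,30.0,0,0,0,0.044],
    [0,0,0,0,0,0],
    [0,0,0,0,0,0],
    [0,0,0,0,0,0],
  ],
)

```text
time: 11.57
tool_pos: [0.5424, 0.1513, 0.1385]
ee_rot: [3.141, 0.0, 0.553]
wrist_force: [-0.0, -0.4, -0.7]
width: 0.0574
finger_force: 30.0
```

Lower to about .044 (−95).

send_rows(
  rows=[
    [0,0,-35,0,0,0],
    [0,0,-30,0,0,0],
    [0,0,-20,0,0,0],
    [0,0,-7,0,0,0],
    [0,0,-3,0,0,0],
    [0,0,0,0,0,0],
    [0,0,0,0,0,0],
    [0,0,0,0,0,0],
  ],
)

```text
time: 12.23
tool_pos: [0.5435, 0.1512, 0.0445]
ee_rot: [3.141, -0.002, 0.552]
wrist_force: [0.2, 0.0, 0.3]
width: 0.0576
finger_force: 30.0
```

send_rows(
  rows=[
    [0,0,0,0,0,0],
    [0,0,0,0,0,0],
    [0,0,0,0,0,0],
    [0,0,0,0,0,0],
    [0,0,25,0,0,0],
    [0,0,30,0,0,0],
    [0,0,15,0,0,0],
  ],
  grip=72,
)

```text
time: 12.82
tool_pos: [0.5435, 0.1519, 0.1168]
ee_rot: [3.14, -0.004, 0.553]
wrist_force: [0.5, 0.6, -0.0]
width: 0.0721
finger_force: 0.0
```

send_rows(
  rows=[
    [9.8,15.9,0,0,0,-0.113],
    [9.8,15.9,0,0,0,-0.113],
    [9.8,15.9,0,0,0,-0.113],
    [9.8,15.9,0,0,0,-0.113],
    [9.8,15.9,0,0,0,-0.113],
    [9.8,15.9,0,0,0,-0.113],
    [9.7,15.8,0,0,0,-0.112],
    [0,0,0,0,0,0],
  ],
  grip=58,
)

```text
time: 13.48
tool_pos: [0.6116, 0.2654, 0.113]
ee_rot: [-3.14, -0.0, -0.237]
wrist_force: [-0.4, 0.2, 0.3]
width: 0.0581
finger_force: 0.0
```

send_rows(
  rows=[
    [0,0,-30,0,0,0],
    [0,0,-30,0,0,0],
    [0,0,-20,0,0,0],
    [0,0,-6,0,0,0],
    [0,0,0,0,0,0],
    [0,0,0,0,0,0],
  ],
)

```text
time: 13.98
tool_pos: [0.6105, 0.2622, 0.0278]
ee_rot: [3.141, -0.0, -0.236]
wrist_force: [0.5, -0.2, -0.5]
width: 0.0579
finger_force: 0.0
```

send_rows(
  rows=[
    [0,0,0,0,0,0],
    [0,0,0,0,0,0],
    [0,0,0,0,0,0],
    [0,0,0,0,0,0],
    [0,0,0,0,0,0],
  ],
  grip=25,
)

```text
time: 14.4
tool_pos: [0.611, 0.2628, 0.028]
ee_rot: [-3.141, -0.001, -0.237]
wrist_force: [0.7, -0.3, 1.0]
width: 0.0348
finger_force: 30.0
```

send_rows(
  rows=[
    [0,0,25,0,0,0],
    [0,0,35,0,0,0],
    [-17.4,-11.8,10,0,0,0],
    [-17.4,-11.8,0,0,0,0],
    [-17.4,-11.8,0,0,0,0],
    [-17.4,-11.8,0,0,0,0],
    [-17.4,-11.8,0,0,0,0],
    [-17.4,-11.8,0,0,0,0],
  ],
)

```text
time: 15.07
tool_pos: [0.5054, 0.1915, 0.0975]
ee_rot: [3.142, -0.0, -0.237]
wrist_force: [0.1, 0.0, -0.3]
width: 0.0349
finger_force: 30.0
```

send_rows(
  rows=[
    [-17.4,-11.8,0,0,0,0],
    [-17.2,-11.8,0,0,0,0],
    [0,0,0,0,0,0],
    [0,0,0,0,0,0],
    [0,0,0,0,0,0],
  ],
)

```text
time: 15.48
tool_pos: [0.4726, 0.1688, 0.098]
ee_rot: [-3.141, -0.001, -0.237]
wrist_force: [-0.1, 0.3, 0.2]
width: 0.0349
finger_force: 30.0
```

Lower to .031 (−67).

send_rows(
  rows=[
    [0,0,-30,0,0,0],
    [0,0,-25,0,0,0],
    [0,0,-8,0,0,0],
    [0,0,-4,0,0,0],
    [0,0,0,0,0,0],
    [0,0,0,0,0,0],
    [0,0,0,0,0,0],
  ],
)

```text
time: 16.07
tool_pos: [0.4731, 0.1688, 0.032]
ee_rot: [-3.14, -0.003, -0.237]
wrist_force: [-0.1, 0.0, 0.4]
width: 0.0349
finger_force: 30.0
```

send_rows(
  rows=[
    [0,0,0,0,0,0],
    [0,0,0,0,0,0],
    [0,0,0,0,0,0],
    [0,0,0,0,0,0],
    [0,0,25,0,0,0],
    [0,0,30,0,0,0],
    [0,0,15,0,0,0],
  ],
  grip=48,
)

```text
time: 16.65
tool_pos: [0.473, 0.1687, 0.1036]
ee_rot: [-3.14, -0.004, -0.237]
wrist_force: [1.0, 0.0, 0.1]
width: 0.0479
finger_force: 0.0
```

send_rows(
  rows=[
    [-0.9,19,0,0,0,0.1136],
    [-0.9,19,0,0,0,0.1136],
    [-0.9,19,0,0,0,0.1136],
    [-0.9,19,0,0,0,0.1136],
    [-0.9,19,0,0,0,0.1136],
    [-0.9,19,0,0,0,0.1136],
    [-0.9,19,0,0,0,0.1136],
    [-0.9,19,0,0,0,0.1136],
  ],
  grip=36,
)

```text
time: 17.32
tool_pos: [0.4644, 0.3213, 0.1006]
ee_rot: [3.141, -0.0, 0.677]
wrist_force: [-0.6, -0.0, 0.7]
width: 0.0358
finger_force: 0.0
```

send_rows(
  rows=[
    [0,0,0,0,0,0.1136],
    [0,0,0,0,0,0.1136],
    [0,0,0,0,0,0.1136],
    [0,0,0,0,0,0.1136],
    [0,0,0,0,0,0.1136],
    [0,0,0,0,0,0.1136],
    [0,0,0,0,0,0],
    [0,0,0,0,0,0],
  ],
)

```text
time: 17.98
tool_pos: [0.4645, 0.3203, 0.1005]
ee_rot: [3.141, 0.0, 1.35]
wrist_force: [0.6, -0.8, -0.2]
width: 0.0359
finger_force: 0.0
```

send_rows(
  rows=[
    [0,0,-30,0,0,0],
    [0,0,-25,0,0,0],
    [0,0,-14,0,0,0],
    [0,0,-4,0,0,0],
    [0,0,0,0,0,0],
    [0,0,0,0,0,0],
  ],
)

```text
time: 18.48
tool_pos: [0.4648, 0.3205, 0.0279]
ee_rot: [3.141, -0.0, 1.352]
wrist_force: [0.3, -0.1, -0.3]
width: 0.0359
finger_force: 0.0
```

send_rows(
  rows=[
    [0,0,0,0,0,0],
    [0,0,0,0,0,0],
    [0,0,0,0,0,0],
    [0,0,0,0,0,0],
    [0,0,0,0,0,0],
    [0,0,0,0,0,0],
  ],
  grip=5,
)

```text
time: 18.98
tool_pos: [0.4649, 0.3205, 0.028]
ee_rot: [3.141, -0.001, 1.353]
wrist_force: [0.1, -1.0, 1.6]
width: 0.0137
finger_force: 30.0
```

send_rows(
  rows=[
    [0,0,30,0,0,0],
    [0,0,35,0,0,-0.1135],
    [0,0,15,0,0,-0.1135],
    [2.75,-19.8,0,0,0,-0.1135],
    [2.75,-19.8,0,0,0,-0.1135],
    [2.75,-19.8,0,0,0,-0.1135],
    [2.75,-19.8,0,0,0,-0.1135],
    [2.75,-19.8,0,0,0,-0.1135],
  ],
)

```text
time: 19.65
tool_pos: [0.4781, 0.2205, 0.1073]
ee_rot: [3.142, 0.0, 0.553]
wrist_force: [0.3, 0.1, 0.2]
width: 0.0138
finger_force: 30.0
```

send_rows(
  rows=[
    [2.75,-19.8,0,0,0,-0.1135],
    [2.75,-19.8,0,0,0,-0.1135],
    [2.75,-19.8,0,0,0,-0.1135],
    [2.75,-19.8,0,0,0,-0.1135],
    [2.75,-19.8,0,0,0,-0.1135],
    [2.75,-19.8,0,0,0,-0.1135],
    [2.75,-19.7,0,0,0,-0.1135],
    [0,0,0,0,0,0],
  ],
)

```text
time: 20.32
tool_pos: [0.4978, 0.08, 0.1074]
ee_rot: [3.14, -0.0, -0.242]
wrist_force: [0.5, -0.3, -0.4]
width: 0.0136
finger_force: 30.0
```

send_rows(
  rows=[
    [0,0,0,0,0,0],
    [0,0,0,0,0,0],
  ],
)

```text
time: 20.48
tool_pos: [0.4973, 0.0834, 0.1074]
ee_rot: [-3.141, 0.0, -0.234]
wrist_force: [-0.0, -0.1, -0.1]
width: 0.0134
finger_force: 30.0
```

Lower to .031 (−76).

send_rows(
  rows=[
    [0,0,-30,0,0,0],
    [0,0,-30,0,0,0],
    [0,0,-12,0,0,0],
    [0,0,-4,0,0,0],
    [0,0,0,0,0,0],
    [0,0,0,0,0,0],
    [0,0,0,0,0,0],
  ],
)

```text
time: 21.07
tool_pos: [0.4979, 0.0836, 0.032]
ee_rot: [-3.141, -0.001, -0.234]
wrist_force: [1.3, -0.5, -0.5]
width: 0.0138
finger_force: 30.0
```

send_rows(
  rows=[
    [0,0,0,0,0,0],
    [0,0,0,0,0,0],
    [0,0,0,0,0,0],
    [0,0,0,0,0,0],
    [0,0,25,0,0,0],
    [0,0,35,0,0,0],
    [0,0,35,0,0,0],
    [0,0,35,0,0,0],
  ],
  grip=26,
)

```text
time: 21.73
tool_pos: [0.497, 0.0828, 0.1627]
ee_rot: [3.141, 0.001, -0.236]
wrist_force: [0.7, 0.3, -0.9]
width: 0.0263
finger_force: 0.0
```

send_rows(
  rows=[
    [-15,-35,10,0,0,0],
    [-15,-35,10,0,0,0],
    [-15,-35,10,0,0,0],
    [-15,-35,0,0,0,0],
    [-15,-35,0,0,0,0],
    [-15,-35,0,0,0,0],
    [-15,-35,0,0,0,0],
    [-15,-35,0,0,0,0],
  ],
)

```text
time: 22.4
tool_pos: [0.3764, -0.1986, 0.1918]
ee_rot: [3.141, -0.001, -0.236]
wrist_force: [0.3, -0.4, 0.1]
width: 0.0262
finger_force: 0.0
```

Run:
```python
from h import *
t=save("top","t3"); s=save("scene","s3")
a=cv2.resize(t[130:260,250:430],(540,390),interpolation=cv2.INTER_CUBIC); a=cv2.resize(a,(400,289))
b=cv2.resize(s[150:270,240:406],(400,289),interpolation=cv2.INTER_CUBIC)
cv2.imwrite("pics/c3.png",np.hstack([a,b])[:,:,::-1])
C={"rear":(.5084,.1268,np.radians(-13.5)),"front":(.5183,-.1315,np.radians(3))}
P={"front":[(-.021,.01125),(.021,.05325),(0,.032),(0,-.045)],"rear":[(.028,.032),(0,-.045),(-.045,.032)]}
for n,L in P.items():
    x,y,th=C[n]
    for dx,dy in L: print(n,dx,dy,np.round(proj("top",[x+dx*np.cos(th)-dy*np.sin(th),y+dx*np.sin(th)+dy*np.cos(th),.01]),1))
```

```text
front -0.021 0.01125 [385.3 216.5]
front 0.021 0.05325 [370.7 202.7]
front 0 0.032 [378.1 209.6]
front 0 -0.045 [403.9 209. ]
rear 0.028 0.032 [293.9 198.1]
rear 0 -0.045 [316.4 214. ]
rear -0.045 0.032 [287.3 221.8]
```

View pics/c3.png

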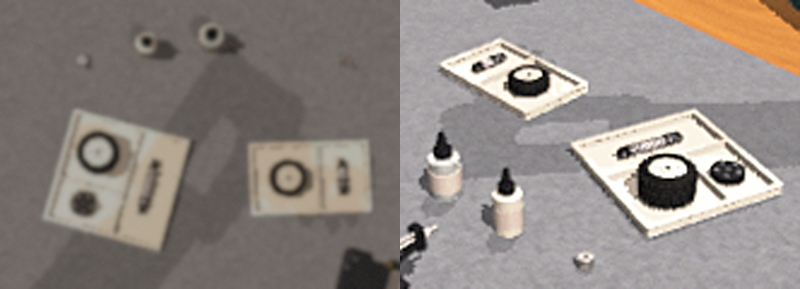

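All five parts lie flat in their own compartments, within about 2 px of the compartment centres. Top crop: front wheel (290,178), short damper (344,177), rear wheel (98,153), gear (84,204), long damper (150,186). Both bottles are still standing.

```bash
python3 -c "
from bench import ticket; print(ticket.close_job())"
```

```text
the job is handed in; nothing more can be done
None
```

I handed in both axle kits at about 22 s of the 109 s; in the last pictures all five parts lay flat in their own compartments and both bottles stood in place, though the hand-in reported no verdict.

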